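# Let a bushing into the lever-lid bin and ease the lid shut

## Task

Put the waiting bronze bushing away: press the red lever of the green bin all the way down so that the lid lifts and the bushing rolls off the chute into the bin, then ease the lever slowly back up, staying on it until the lid is shut, so that the lid does not slam. Work only the lever: do not touch the lid or the bushing, and leave the loose things on the shelf where they are. Finish clear of everything.

Things in the scene. Friction and masses are not known exactly. Their poses are not given: they have to be found in the camera images.
- bin: Green square bin fixed to the shelf, 160 x 160 mm, walls 88 mm high, aluminium lid on top. Origin: centre of its underside, on the shelf surface; z up. The lever sticks out of its -x face (towards the robot); the lid hinges on its +x top edge; an aluminium feed chute 46 mm wide slopes down to its +y wall, reaching out to y = +195 mm, about 100 mm high at its outer end.
- lever_pad (a point): Centre of the top face of the lever's red finger pad (54 mm wide across, 44 mm along the lever, 8 mm thick). Its y axis runs along the bin's y. At rest it lies in the bin's frame at x -210, y 0, z 94 mm and faces up, tilted 0.2 rad; when fully down it is at the same x and z 46 mm, tilted 0.2 rad the other way. It swings on an arc of 120 mm radius about a pin at bin x -92, z 70 mm; nothing but the lever stands within 80 mm of the pad's centre above 35 mm height.
- lever (a joint): Lever angle (rad): 0 at rest (up), 0.4 at its stop (fully down). Pushing the pad down takes about 4 to 6 N; a spring and the lid's weight bring it back up by itself and fast when let go.
- lid (a joint): Lid angle (rad): 0 shut, 0.8 fully open; always twice the lever angle, through a covered link. Closing faster than 2 rad/s over the last 0.5 rad counts as a slam; let go from a third open or more it slams. Bringing the lever up over about two seconds or more is gentle. Even at the end, the last few millimetres must be followed by the finger.
- lid_front (a point): Middle of the lid's front edge, top face: 168 mm from the hinge; at bin x -88, z 93 mm when shut, rising to about 212 mm at bin x -40 when open.
- bushing_center (a point): Centre of the bronze bushing, 30 mm in diameter and 30 mm long, lying across the chute with its axis along the bin's x, at bin x -40, y +102, z 78 mm at the start, held back by a skirt on the lid's side. It rolls into the bin by itself within about a second once the lid is open by more than half.
- rod: Loose blue aluminium pivot rod lying on the shelf, 10 mm thick, 100 mm long along its x; origin under its middle. Leave alone.
- clip: Loose black polymer decking clip, 50 x 22 x 25 mm high; origin under its middle. Leave alone.
- awl: Loose stubby steel awl with an ash handle, lying along its x, 113 mm long, 28 mm thick; origin near its middle, on the shelf. Leave alone.
- tin: Loose copper-coloured wax tin with a white lid, 68 mm diameter, 30 mm high; origin under its middle. Leave alone.
- mug: Loose blue mug, 80 mm diameter, 80 mm high; origin under its middle. Leave alone.
- wrench: Loose steel wrench lying on the shelf along its x; origin under its middle. Leave alone.

How it is judged (in metres and radians):
On the way, in this order (a step that is already met when the one before it is completed fails the run):
1. the lever is held fully down, the lid open, and the bushing has rolled into the bin (value of joint lid above 0.72 rad and x of bushing_center in the frame of bin between -0.076 and 0.076 m and y of bushing_center in the frame of bin between -0.076 and 0.076 m and z of bushing_center in the frame of bin below 0.05 m), for 0.3 s.
2. the lid is shut again (value of joint lid below 0.04 rad), for 0.2 s.
At the end, for the whole second after the job is handed in: The bushing lies inside the bin (within its walls, centre below 50 mm), the lid is shut (under 0.04 rad) and the lever is up (under 0.02 rad) (value of joint lid below 0.04 rad and value of joint lever below 0.02 rad and x of bushing_center in the frame of bin between -0.076 and 0.076 m and y of bushing_center in the frame of bin between -0.076 and 0.076 m and z of bushing_center in the frame of bin below 0.05 m); the robot touches nothing.
It fails at once if the lid slams: it closes faster than 2 rad/s within the last 0.5 rad (value of joint lid below 0.5 rad and velocity of joint lid below -2 rad/s).
It fails at once if the robot touches the bushing (contact force between any of the fingers, the arm and bushing above 0.3 N).
It fails at once if the robot touches the lid (contact force between any of the fingers, the arm and lid above 0.5 N).
It fails at once if the bushing is lifted (z of bushing_center in the frame of bin above 0.12 m).
It fails at once if a loose thing on the shelf is moved by more than 15 mm or lifted (distance of any of rod, clip, awl, tin, mug, wrench from where it was at the start of the episode above 0.015 m).
It also fails if it takes over 38 s, if anything falls off the work surface, if the arm or the gripper's body presses on something with over 40 N, if the wrist force passes 120 N, or if a joint passes its speed limit or range.

## Robot

A 6-joint arm with a two-finger parallel gripper is mounted at the origin on the work surface. World frame = base frame: x ahead of the robot, y to its left, z up, the work surface at z = 0. Lengths are in mm, angles in rad, forces in N, time in s.
With the tool pointing down it reaches from about 325 to 775 mm from the base axis. Payload 5.5 kg.
Tool frame: the origin (TCP) lies on the front face of the gripper's body, between the roots of the fingers; the fingertips stand 73 mm ahead of it and the grasp point (between the pads) lies 54 mm ahead of it; z points along the fingers, y is the line along which they close (so a half turn about z gives the same grasp; the last joint's range is limited). The gripper opens to 85 mm and grips with 20 to 120 N. Pads are 22 mm wide; open, the fingers measure 114 mm over their backs; the gripper's body (76 mm by 85 mm) begins 54 mm behind the grasp point. The pads swing forward as they close: fully open they stand 13 mm farther back than shut.
Start: joints at [1.239, 0.091, 1.231, -0, 1.82, -0.057], TCP at [162.817, 577.501, 303.875] pointing down, gripper open.
Joint ranges: [-2.87, 2.87], [-0.86, 2.18], [0.17, 2.46], [-1.51, 4.65], [0.06, 2.69], [-2.65, 2.65]. Speed limits (rad/s): [2.57, 2.57, 3.01, 3.14, 3.14, 3.14].

## Interface

Orientations are given as [roll, pitch, yaw] about the fixed x, y, z axes, in that order (R = Rz(yaw) Ry(pitch) Rx(roll)).
In Python, from bench import bot gives the robot as it stands. Calls block until the motion is done:
- bot.move_to(position, orientation): joint-space move of the TCP to a pose.
- bot.move_l(position, attitude=None, max_speed=150): straight line of the TCP; attitude=None keeps the orientation; max_speed is the mean speed in mm/s.
- bot.move_joints(angles): joint-space move.
- bot.move_gripper(opening, force=None): opening from 0.0 (shut) to 1.0 (fully open); force is the grip in N (None keeps the last); returns when the fingers have stopped.
- bot.sleep(seconds).
- bot.ik(position, orientation): joint angles nearest the present ones, or None.
- bot.read_state(): the state.
- bot.read_camera(name): name is "scene" or "top" or "wrist"; returns (picture, depth): 384x512x3 uint8, red, green, blue; 384x512 float32, mm along the optical axis (not along the pixel's ray), 0 where there is no reading.
- bot.get_calibration(name): a dict with "fx", "fy", "cx", "cy" (pixels), "dist" ([k1, k2, p1, p2, k3] as OpenCV has them; the pictures are not rectified), "rvec" (rotation vector, rad) and "tvec" (3), from world to camera coordinates, as OpenCV has them. Camera axes: x right, y down, z forward; pixel columns grow to the right and rows downward; lengths in mm; the calibration is good to about 2 mm. A picture is of the moment at which its call begins: read the wrist's pose just before it. get_calibration takes no time and is no camera call; for the wrist camera it gives the pose at the moment of the call.
A pose or a line that the arm cannot do raises bot.PlanningError and nothing moves.
- bot.finish_job(): hands the job in; it is judged then, once.
The state is a dict: "time": time; "qpos": joint angles; "joint_vel": joint speeds; "joint_efforts": joint torques, N m; "position": TCP position; "eef_rot": TCP orientation; "wrist_force": force on the tool from outside, world axes, zero at the start; "ft_torque": the same for the moment, N m; "opening": opening from 0.0 (shut) to 1.0 (fully open); "grasp_force": force on a finger pad.
Only numpy, scipy, OpenCV 4.12 (cv2) and the standard library are available. Lean on these libraries where they do the work, as an engineer would, in place of code of your own. Each camera call takes 0.05 s, during which the arm holds its last target. There are 200 camera calls.

## Working session

There is one attempt and no reset: what is moved stays moved. The work goes in short steps, each a Python script; the robot and the scene stay as the last script left them, time stands still between calls to the robot, and variables do not carry over. Pictures are saved under pics/ and viewed, at most 10 in all, crops included, and the job is handed in when it is done.

```bash
mkdir -p pics
python3 - <<'E'
from bench import bot
import cv2,numpy as np
for n in("scene","top"):
    p,d=bot.read_camera(n); c=bot.get_calibration(n)
    np.savez(n,p=p,d=d,**{k:np.array(v) for k,v in c.items()})
    cv2.imwrite(f"pics/{n}.png",p[...,::-1])
    R=cv2.Rodrigues(np.array(c["rvec"]))[0];print(n,c["fx"],-R.T@np.array(c["tvec"]).ravel())
E
```

```text
scene 373.6975949744509 [ 881.69398563 -388.53971745  949.11533835]
top 430.7108433957332 [ 330.87274389   28.96864477 1314.82915129]
```

View pics/top.png

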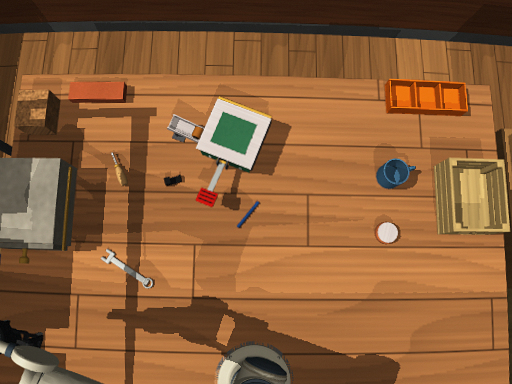

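View pics/scene.png

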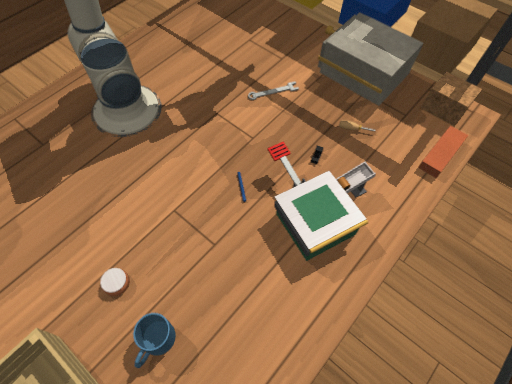

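The top view shows the red pad at about (207,198), and the lid with corners near (221,98), (271,118), (259,170) and (197,148). The chute is at (183,127), the rod at (248,214) and the clip at (174,181). The scene view shows the pad at (279,151).

Run:
```python
import cv2,numpy as np
def load(n):
    return np.load(n+".npz")
def world(z,uv,d):
    K=np.array([[z["fx"],0,z["cx"]],[0,z["fy"],z["cy"]],[0,0,1]],float)
    n=cv2.undistortPoints(np.array(uv,float).reshape(-1,1,2),K,z["dist"]).reshape(-1,2)
    P=np.c_[n,np.ones(len(n))]*np.array(d).reshape(-1,1)
    return (P-z["tvec"].ravel())@cv2.Rodrigues(z["rvec"])[0]
for n,(a,b) in(("top",(207,198)),("scene",(279,151))):
    z=load(n);p=z["p"].astype(int);d=z["d"]
    m=(p[...,0]>120)&(p[...,1]<60)&(p[...,2]<60)
    v,u=np.nonzero(m);s=(abs(u-a)<22)&(abs(v-b)<22)&(d[v,u]>0);u,v=u[s],v[s]
    W=world(z,np.c_[u,v],d[v,u]); W=W[W[:,2]>70]
    r=cv2.minAreaRect(W[:,:2].astype(np.float32))
    print(n,"pad",len(W),W.mean(0).round(1),W[:,2].min().round(),W[:,2].max().round(),r)
    # lid: all points at z 80..105 around pad
    vv,uu=np.mgrid[0:384,0:512];A=world(z,np.c_[uu.ravel(),vv.ravel()],d.ravel())
    c=W.mean(0);k=(d.ravel()>0)&(A[:,2]>85)&(A[:,2]<102)&(A[:,0]>c[0]+70)&(np.hypot(*(A-c)[:,:2].T)<330)
    M=np.zeros(384*512,np.uint8);M[k]=1
    N,L,st,_=cv2.connectedComponentsWithStats(cv2.erode(M.reshape(384,512),np.ones((3,3))))
    i=1+st[1:,4].argmax();B=A[L.ravel()==i];r=cv2.minAreaRect(B[:,:2].astype(np.float32))
    print(" lid",len(B),B.mean(0).round(1),r); h=np.array(r[0])-c[:2];print(" dist",np.hypot(*h),"yaw",np.degrees(np.arctan2(h[1],h[0])))
    if n=="top":
        for nm,q in dict(rod=(248,214),clip=(174,181)).items(): print(nm,world(z,[q],[d[q[1],q[0]]]).round())
```

```text
top pad 220 [528.7 147.   95.4] 88.0 106.0 ((529.443359375, 147.4686279296875), (53.25413131713867, 41.48569107055664), 70.62472534179688)
 lid 2962 [725.6  75.   93.8] ((730.3699951171875, 84.7076416015625), (193.45333862304688, 171.3253173828125), 68.97660827636719)
 dist 211.04938708275014 yaw -17.160337626321787
rod [[492.  27.   9.]]
clip [[592. 259.   2.]]
scene pad 190 [530.8 142.1  92.5] 86.0 99.0 ((530.3780517578125, 143.8518524169922), (52.23871612548828, 41.605098724365234), 68.81288146972656)
 lid 3741 [731.3  67.9  92.7] ((732.01416015625, 80.63126373291016), (192.74020385742188, 174.0678253173828), 68.79127502441406)
 dist 210.37029888871825 yaw -16.993358010325306
```

Run:
```python
from bench import bot
import numpy as np,cv2
s=bot.read_state();print(s["time"],s["eef_rot"])
yaw=-0.36
for y in(yaw,yaw+np.pi): print(y,bot.ik([529.5,146,290],[np.pi,0,y]))
y=min((yaw,yaw+np.pi),key=lambda a:np.abs(np.array(bot.ik([529.5,146,290],[np.pi,0,a]))-s["qpos"]).max())
bot.move_gripper(0.0)
bot.move_to([529.5,146,290],[np.pi,0,y])
bot.move_l([529.5,146,185])
s=bot.read_state();print(y,s["time"],s["position"],s["wrist_force"],s["opening"])
for n in("scene","wrist"):
    p,d=bot.read_camera(n)
    if n=="scene":p=cv2.resize(p[80:270,180:400],None,fx=2.5,fy=2.5)
    cv2.imwrite(f"pics/{n}2.png",p[...,::-1])
```

```text
0.1 [-3.13974435e+00 -7.63150771e-05  2.86683725e+00]
-0.36 [ 2.07105354e-01 -4.80829332e-02  1.39638195e+00 -4.44089210e-16
  1.79329364e+00  2.13790168e+00]
2.7815926535897932 [ 0.20710535 -0.04808293  1.39638195  0.          1.79329364 -1.00369097]
2.7815926535897932 3.7583 [529.89580731 146.22429159 186.23417445] [-0.30659344 -0.54212797 -0.39554229] 0.0016739156331763707
```

View pics/scene2.png

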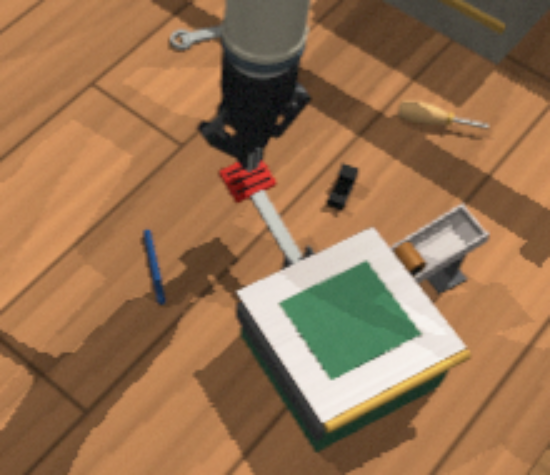

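View pics/wrist2.png

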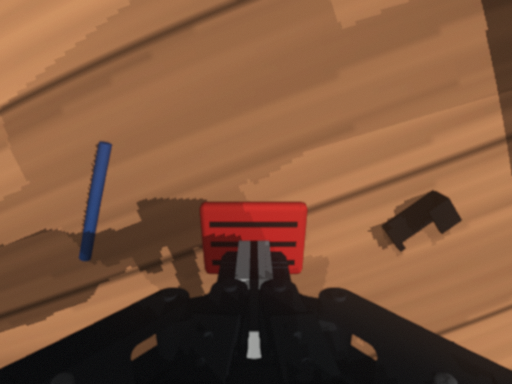

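The closed fingers stand centred over the red pad (crop (247,180); wrist picture (254,240)), aligned with it, and nothing else is near. Now I'll press.

Run:
```python
from bench import bot
import numpy as np,cv2
p0=np.array([529.5,146,0.])
z=172.
bot.move_l(p0+[0,0,z],max_speed=60)
while z>110:
    z-=4 if z>126 else 2
    bot.move_l(p0+[0,0,z],max_speed=40)
    s=bot.read_state();f=s["wrist_force"][2];print(z,round(s["position"][2],1),round(f,1),round(s["time"],1))
    if f>16: break
bot.sleep(.6)
p,d=bot.read_camera("scene");s=bot.read_state();print(s["time"],s["position"],s["wrist_force"])
cv2.imwrite("pics/s3.png",cv2.resize(p[80:270,180:400],None,fx=2.5,fy=2.5)[...,::-1])
```

```text
168.0 168.4 0.6 4.5
164.0 164.2 1.7 4.7
160.0 160.0 2.2 5.0
156.0 155.8 1.7 5.2
152.0 151.9 3.5 5.5
148.0 148.0 3.9 5.7
144.0 144.0 3.4 6.0
140.0 140.1 3.7 6.2
136.0 136.2 4.9 6.5
132.0 132.2 4.4 6.7
128.0 128.2 4.7 7.0
124.0 124.1 3.7 7.2
122.0 122.2 4.9 7.5
120.0 120.2 5.0 7.7
118.0 119.6 9.8 8.0
116.0 119.4 18.6 8.2
8.875 [529.77687843 146.00834294 119.39164511] [-5.83703039 -2.87109576 18.56754543]
```

View pics/s3.png

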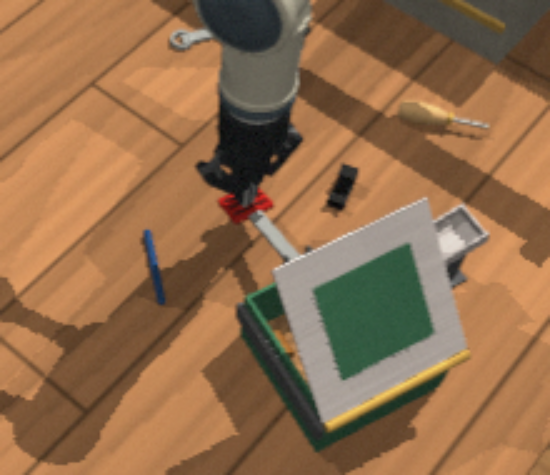

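The lid is open, the bushing has left the chute (crop (412,258) is empty), and bronze shows inside the bin at (290,345). The lever is on its stop. Now I'll ease it up.

Run:
```python
from bench import bot
import numpy as np,cv2
p0=np.array([529.5,146,0.])
bot.sleep(.7)
for z,v in((150,11),(162,8),(168,5),(172,5),(176,5)):
    bot.move_l(p0+[0,0,z],max_speed=v)
    s=bot.read_state();print(z,round(s["position"][2],1),s["wrist_force"].round(1) if hasattr(s["wrist_force"],"round") else s["wrist_force"],round(s["time"],1))
bot.move_l(p0+[0,0,290],max_speed=100)
p,d=bot.read_camera("scene");s=bot.read_state();print(s["time"],s["wrist_force"])
cv2.imwrite("pics/s4.png",cv2.resize(p[80:270,180:400],None,fx=2.5,fy=2.5)[...,::-1])
```

```text
150 150.1 [0.2 0.7 3.5] 12.8
162 161.9 [ 2.9 -1.7  3. ] 14.5
168 168.0 [ 2.6 -1.2  2.1] 15.8
172 172.0 [-0.2 -0.1  0.7] 16.8
176 176.0 [-0.3  0.1 -0.1] 17.7
19.0583 [-0.87013841  0.13923874  0.20315911]
```

View pics/s4.png

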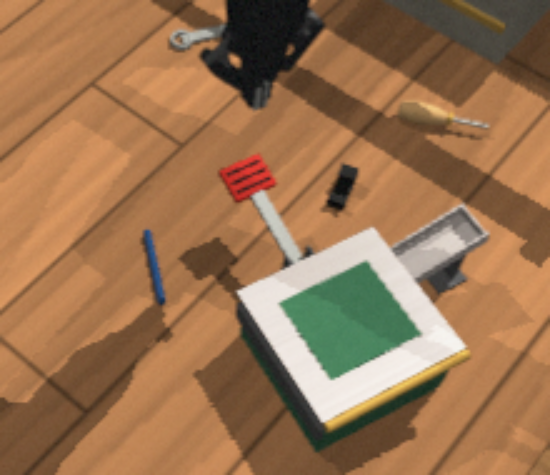

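The lid is shut (corners back at (238,293) and (375,228)), the lever is up, the chute is empty, and the arm is clear.

```bash
python3 -c "
from bench import bot
print(bot.finish_job())"
```

```text
the job is handed in; nothing more can be done
None
```

The job is handed in: the bushing rolled into the bin, the finger followed the lever up until the lid was shut, and the arm finished clear at about 19 s of the 38 s; the simulator gave no verdict.

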